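Find the full carton by its weight and put it in the tray

TASK

Two white cartons of the same size stand on the bench: one is full, the other nearly empty. Tip either of them up by one end, by about a centimetre and keeping it low over the bench, and hold it there a moment to feel its weight. Then stand the full carton upright inside the shallow grey tray, and leave the nearly empty one standing upright on the bench.

Things in the scene. Friction and masses are not known exactly. Their poses are not given: they have to be found in the camera images.
- carton_a_center (a point): centre (half-way up) of a closed white carton, 40 x 75 x 55 mm: own x across the 40 mm width, where it is gripped, y along the 75 mm length, z up; it stands upright, underside 27.5 mm below this point. One of carton_a and carton_b, not known which, is full and weighs 0.4 to 0.6 kg (4 to 6 N); the other is nearly empty, about 0.1 kg (1 N). Contents sit in the middle.
- carton_b_center (a point): centre (half-way up) of a closed white carton, 40 x 75 x 55 mm: own x across the 40 mm width, where it is gripped, y along the 75 mm length, z up; it stands upright, underside 27.5 mm below this point. Twin of carton_a. In a firm grip it does not turn between the fingers: to raise one end, turn the wrist too, about the far end's bottom edge; a far end that rests takes part of the weight.
- tray: shallow open grey tray, 170 x 130 x 14 mm (x, y, z of its own axes), fixed to the bench; walls and floor 4 mm thick, so the inside is 162 x 122 mm with its floor 4 mm above the bench; origin in the middle of its underside, at bench height
Things that resemble listed ones, but are neither listed nor needed, are in the scene too. Leave any yellow look-alike of the part that bears carton_a_center alone. What is shaped like the part that bears carton_b_center but turquoise is not meant.

How it is judged:
On the way:
1. one carton is tipped up by one end, 3 to 28 degrees, its centre raised less than about 24 mm (((angle between carton_a_center's own z axis and vertical between 0.06 and 0.5 rad and height (world z) of carton_a_center below 0.052 m) or (angle between carton_b_center's own z axis and vertical between 0.06 and 0.5 rad and height (world z) of carton_b_center below 0.052 m))), for 0.2 s.
At the end, for the whole second after the job is handed in: the full carton (it presses on the tray with more than 3 N) stands at rest inside the tray, upright within 7 degrees, its centre within 75 mm of the tray's; the nearly empty carton stands at rest on the bench outside the tray, upright within 7 degrees (((horizontal distance between carton_a_center and tray below 0.075 m and height (world z) of each of carton_a_center, carton_b_center below 0.045 m and angle between each of carton_a_center, carton_b_center's own z axis and vertical below 0.12 rad and contact force between carton_a and tray above 3 N and linear speed of each of carton_a, carton_b below 0.02 m/s and horizontal distance between carton_b_center and tray above 0.08 m and height (world z) of carton_b_center above 0.02 m) or (horizontal distance between carton_b_center and tray below 0.075 m and height (world z) of each of carton_b_center, carton_a_center below 0.045 m and angle between each of carton_b_center, carton_a_center's own z axis and vertical below 0.12 rad and contact force between carton_b and tray above 3 N and linear speed of each of carton_b, carton_a below 0.02 m/s and horizontal distance between carton_a_center and tray above 0.08 m and height (world z) of carton_a_center above 0.02 m))); the robot touches nothing.
It also fails if it takes over 45 s, if anything falls off the work surface, if the arm or the gripper's body presses on something with over 40 N, if the wrist force passes 120 N, or if a joint passes its speed limit or range.

ROBOT

A 6-joint arm with a two-finger parallel gripper is mounted at the origin on a cart in front of the work surface, level with it; the furniture and walls round the work are solid. World frame = base frame: x ahead of the robot, y to its left, z up, the work surface at z = 0. Lengths are in m, angles in rad, forces in N, time in s.
With the tool pointing down it reaches from about 0.325 to 0.775 m from the base axis. Payload 9.3 kg.
Tool frame: the origin (TCP) lies on the centre line of the jaws, within the pads' length; the fingertips stand 19 mm ahead of it and the grasp point (between the pads) is the TCP; z points along the fingers, x is the direction in which the jaws open and shut, and the axes are right-handed (so a half turn about z gives the same grasp; the last joint's range is limited). The gripper opens to 85 mm and grips with 20 to 120 N. Pads are 22 mm wide; open, the fingers measure 114 mm over their backs; the gripper's body (76 mm by 85 mm) begins 54 mm behind the grasp point. The pads swing forward as they close: fully open they stand 13 mm farther back than shut.
Start: joints at [-1.368, 0.259, 0.021, 1.334, 0, 1.418], TCP at [0.192, -0.516, 0.25] pointing down, gripper open.
Joint ranges: [-3.04, 3.04], [-0.91, 1.82], [-1.04, 1.36], [-1.92, 1.95], [-1.52, 1.45], [-3.14, 3.14]. Speed limits (rad/s): [2.22, 2.22, 2.79, 3.14, 3.14, 3.14].

INTERFACE

Orientations are given as a unit quaternion [x, y, z, w].
In Python, from rig import bot, eyes gives the robot as it stands.
- The arm moves only by the tool step_arm, never from a script. Its arguments are lists of equal length, an entry for each row: "slide": the shift along the world's x, y, z each as a share of 15 cm, from -1 to 1, a list of three; "delta_rot": the turn, a rotation vector about the world's x, y, z each as a share of 90 degrees, from -1 to 1, a list of three; "grip": the closure in counts, from 0 (fully open) to 255 (shut). A call has 1 to 8 rows; each row shifts and turns the commanded pose from where the row before left it; what a row does not reach is not made up. A row lasts 1/10 s, in which the tool goes at most 50 mm and 8.59 degrees, less where a joint would pass 70% of its speed; a pose out of reach is approached as far as the arm can. A call with a number of a shift or a turn outside -1 to 1 is refused whole. A call with a gripper value outside its range is refused whole. The fingers move at their own pace and stop on an object; "grip_force" is the grip in N (left out, the last holds). Time passes only in rows, so rows that do not move let the fingers close. It gives the time, the measured TCP pose, the force and the opening at its end, in the units of the state.
- bot.get_obs(): the state, without advancing time (a new reading comes with each control period).
- eyes.capture(name): name is "scene" or "top" or "wrist"; returns the picture (480x640x3 uint8, blue, green, red); there is no depth.
- eyes.camera_info(name): a dict with "fx", "fy", "cx", "cy" (pixels), "k1" (the pictures are not rectified: a ray, as slopes to the right and down, at radius r is drawn at 1 + k1 r^2 times it, then the intrinsics apply), "world_from_camera" (4x4, takes a point from camera to world coordinates); the wrist camera has in their place "T_tool_cam" (4x4, takes a point from camera to tool coordinates, whose origin is the TCP and whose axes are the tool frame's). Camera axes: x right, y up, looking along -z (the intrinsics and any distortion apply to the point x, -y, -z); pixel columns grow to the right and rows downward; lengths in m; the calibration is good to about 2 mm. A picture is of the moment at which its call begins: read the wrist's pose just before it. camera_info takes no time and is no camera call.
- bot.finish_job(): hands the job in, once; it reports no verdict.
The state is a dict: "time": time; "joints": joint angles; "qvel": joint speeds; "joint_torque": joint torques, N m; "ee_pos": TCP position; "orientation": TCP orientation; "force": force on the tool from outside, world axes, zero at the start; "wrist_torque": the same for the moment, N m; "finger_gap": finger opening in m.
Only numpy, scipy, OpenCV 4.12 (cv2) and the standard library are available. Lean on these libraries where they do the work, as an engineer would, in place of code of your own. Each camera call takes 0.05 s, during which the arm holds its last target.

## Working session

There is one attempt and no reset: what is moved stays moved. The work goes in short steps, Python scripts to look and compute and a tool call to move; the robot and the scene stay as the last step left them, time stands still between calls to the robot, and variables do not carry over. Pictures are saved under pics/ and viewed, and the job is handed in when it is done.

Besides the shell and the picture viewer there is one more tool, called after "Call:" by a JSON object that holds its "api" and its "payload". step_arm: Moves the arm, as the interface text tells. Its arguments: {"type":"object","properties":{"slide":{"type":"array"},"delta_rot":{"type":"array"},"grip":{"type":"array"},"grip_force":{"type":"number"}},"required":["slide","delta_rot","grip"]}

```bash
mkdir -p pics; ls; python3 - <<'E'
from rig import bot,eyes
import cv2
o=bot.get_obs();print(o)
for n in ("scene","top"):
    cv2.imwrite(f"pics/{n}0.png",eyes.capture(n)); print(n,eyes.camera_info(n))
print(eyes.camera_info("wrist"))
E
```

```text
pics
{'time': 0.0, 'joints': array([-1.36757414e+00,  2.59169571e-01,  2.07363866e-02,  1.33369352e+00,
        2.86317038e-05,  1.41824775e+00]), 'qvel': array([-0.00109256, -0.00031531, -0.00076635, -0.00047685,  0.00225877,
       -0.00066475]), 'joint_torque': array([-2.11648185e-03, -5.55637586e+01,  3.44522309e+01,  1.37316258e-02,
       -3.80271804e-04,  9.63347844e-06]), 'ee_pos': array([ 0.19154751, -0.51528393,  0.24966845]), 'orientation': array([ 8.21070139e-01, -5.70826929e-01, -4.72261951e-04, -4.68668838e-04]), 'force': array([-0.41088821,  0.47992014,  0.66935169]), 'wrist_torque': array([ 0.01557569,  0.00832492, -0.00137509]), 'finger_gap': 0.08554644785623225}
scene {'fx': 506.5343909526224, 'fy': 506.5343909526224, 'cx': 314.85118447859634, 'cy': 240.08734037131836, 'k1': -0.0883570577883309, 'world_from_camera': array([[-0.8791456 ,  0.26767985, -0.39427214,  0.15239059],
       [-0.47648142, -0.47937461,  0.73699759,  0.65992864],
       [ 0.00827535,  0.83579153,  0.54898455,  0.63534214],
       [ 0.        ,  0.        ,  0.        ,  1.        ]])}
top {'fx
[... 176 characters left out ...]
, -0.21082371,  0.32575364],
       [-0.9989335 ,  0.0459997 , -0.00398696, -0.12344597],
       [ 0.00580476,  0.21078149,  0.97751597,  1.14196125],
       [ 0.        ,  0.        ,  0.        ,  1.        ]])}
{'fx': 378.1946783153309, 'fy': 378.1946783153309, 'cx': 312.35338854070227, 'cy': 233.63868803068036, 'k1': -0.07391223237092624, 'T_tool_cam': array([[ 9.99999568e-01,  2.90570774e-05, -9.28998947e-04,
         5.21571946e-04],
       [-2.26723178e-04, -9.61692443e-01, -2.74130614e-01,
        -7.02831610e-02],
       [-9.01376701e-04,  2.74130707e-01, -9.61692021e-01,
        -1.23376928e-01],
       [ 0.00000000e+00,  0.00000000e+00,  0.00000000e+00,
         1.00000000e+00]])}
```

View pics/top0.png

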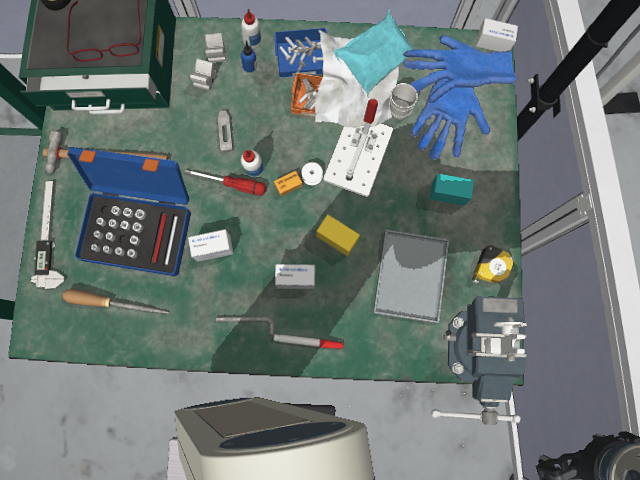

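View pics/scene0.png

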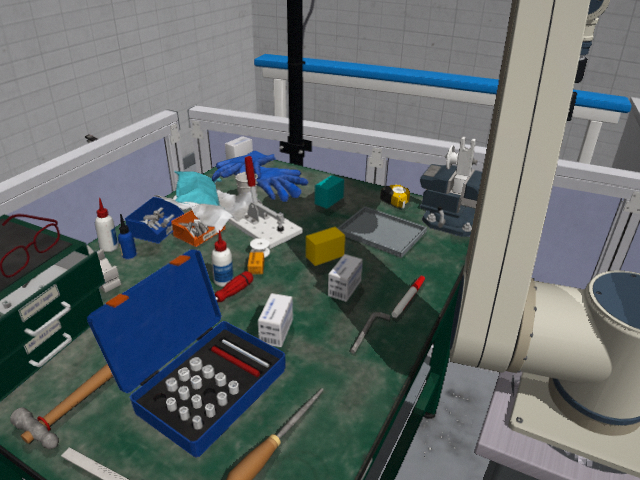

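The top view shows white cartons at about (211,246) and (295,275). A third white box sits far off at (497,35). The yellow and turquoise look-alikes are at (337,235) and (453,188), and the tray at (411,276). Next I'll enlarge these.

```bash
python3 - <<'E'
import cv2,numpy as np
a=cv2.imread("pics/top0.png")
c=cv2.resize(a[215:305,175:335],None,fx=5,fy=5,interpolation=cv2.INTER_CUBIC);cv2.imwrite("pics/c1.png",c)
c=cv2.resize(a[220:330,365:455],None,fx=5,fy=5,interpolation=cv2.INTER_CUBIC)
d=cv2.resize(a[10:65,465:525],None,fx=5,fy=5,interpolation=cv2.INTER_CUBIC)
m=np.zeros((550,760,3),np.uint8);m[:550,:450]=c;m[:275,455:755]=d
cv2.imwrite("pics/c2.png",m)
E
```

```text
(no output)
```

View pics/c1.png

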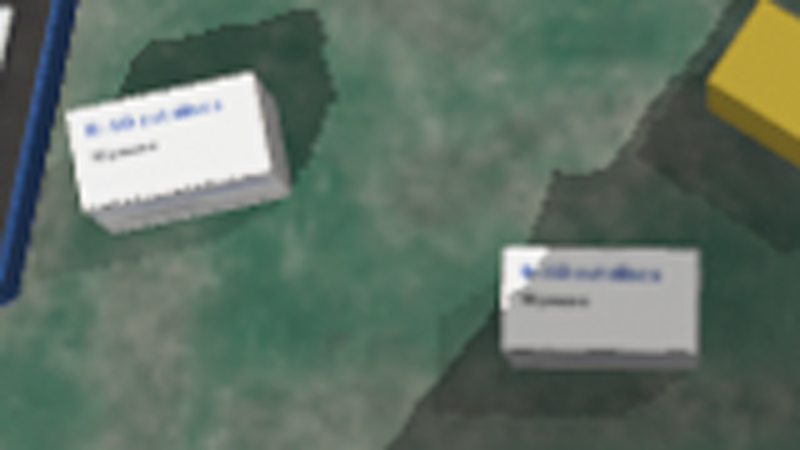

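View pics/c2.png

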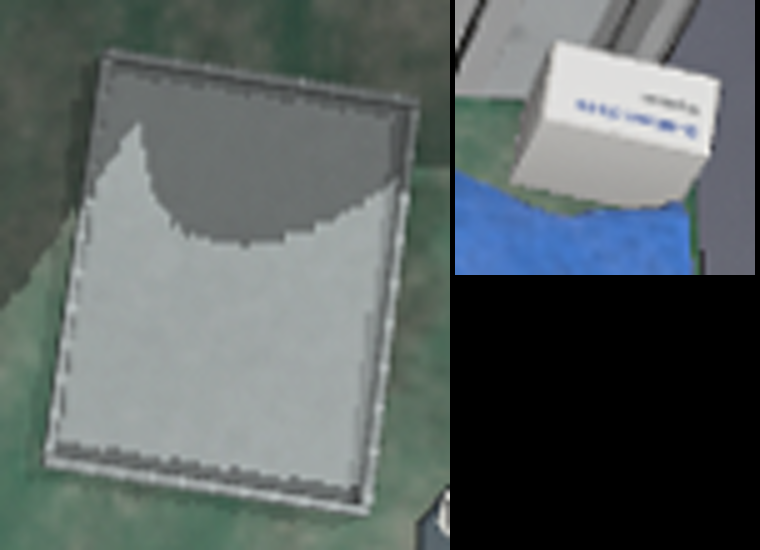

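```bash
cat > h.py <<'E'
import numpy as np,cv2
from rig import bot,eyes
from scipy.spatial.transform import Rotation as R
def ray(px,ci,T):
    p=np.array(px,float).reshape(-1,1,2)
    K=np.array([[ci['fx'],0,ci['cx']],[0,ci['fy'],ci['cy']],[0,0,1]])
    u=cv2.undistortPoints(p,K,np.array([ci['k1'],0,0,0.])).reshape(-1,2)
    d=np.c_[u[:,0],-u[:,1],-np.ones(len(u))]@T[:3,:3].T
    return T[:3,3],d
def toz(px,z,cam="top",T=None):
    ci=eyes.camera_info(cam)
    if T is None:T=ci['world_from_camera']
    o,d=ray(px,ci,T)
    return o+d*((z-o[2])/d[:,2])[:,None]
def wristT():
    o=bot.get_obs();T=np.eye(4);T[:3,:3]=R.from_quat(o['orientation']).as_matrix();T[:3,3]=o['ee_pos']
    return T@eyes.camera_info("wrist")['T_tool_cam']
def rep(P):
    c=P.mean(0);e=[np.linalg.norm(P[i]-P[(i+1)%4]) for i in range(4)]
    d=(P[1]-P[0])+(P[2]-P[3]); print(c.round(4),np.round(e,4),"ang01",np.degrees(np.arctan2(d[1],d[0])).round(1))
E
python3 - <<'E'
from h import *
f=lambda L,o:np.array(L)/5+np.array(o)-0.4
for L,o,z in [([(68,112),(252,72),(275,175),(85,208)],(175,215),.055),([(503,248),(699,250),(698,352),(503,350)],(175,215),.055),
 ([(105,40),(265,80),(255,155),(95,120)],(465,10),.055),([(103,52),(416,103),(369,513),(46,463)],(365,220),.014)]:
    rep(toz(f(L,o),z))
E
```

```text
[0.5266 0.1009 0.055 ] [0.0732 0.042  0.0745 0.0387] ang01 -76.0
[ 0.4731 -0.0693  0.055 ] [0.0751 0.0392 0.0742 0.0392] ang01 -87.9
[ 1.0245 -0.4825  0.055 ] [0.0719 0.0381 0.0709 0.0406] ang01 -100.5
[ 0.4872 -0.2988  0.014 ] [0.1281 0.166  0.1284 0.1668] ang01 -96.6
```

Call:
{"api": "step_arm", "payload": {"slide": [[0.156,0.248,0],[0.156,0.248,0],[0.156,0.248,0],[0.156,0.248,0],[0.156,0.248,0],[0.156,0.248,0]], "delta_rot": [[0,0,0.066],[0,0,0.066],[0,0,0.066],[0,0,0.066],[0,0,0.066],[0,0,0.066]], "grip": [0,0,0,0,0,0]}}

```text
time: 0.7
ee_pos: [0.3324, -0.2907, 0.2501]
orientation: [0.957, -0.29, -0.0, -0.0]
force: [0.0, -0.7, -0.1]
finger_gap: 0.0851
```

Call:
{"api": "step_arm", "payload": {"slide": [[0.156,0.248,0],[0.156,0.248,0],[0.156,0.248,0],[0.156,0.248,0],[0.156,0.248,0],[0.156,0.248,0],[0,0,0]], "delta_rot": [[0,0,0.066],[0,0,0.066],[0,0,0.066],[0,0,0.066],[0,0,0.066],[0,0,0.066],[0,0,0]], "grip": [0,0,0,0,0,0,0]}}

```text
time: 1.4
ee_pos: [0.474, -0.0653, 0.2498]
orientation: [1.0, 0.019, -0.0, -0.001]
force: [-0.4, -0.5, 0.3]
finger_gap: 0.0854
```

```bash
python3 - <<'E'
from h import *
T=wristT();np.save("T1.npy",T)
cv2.imwrite("pics/w1.png",eyes.capture("wrist"))
o=bot.get_obs();print(o['time'],o['ee_pos'],R.from_quat(o['orientation']).as_matrix()[:,0],o['force'])
E
```

```text
1.45 [ 0.47304575 -0.06697911  0.24980553] [ 9.99426034e-01  3.38660976e-02 -8.30338339e-04] [-0.15428797 -0.89024107  0.97998783]
```

View pics/w1.png

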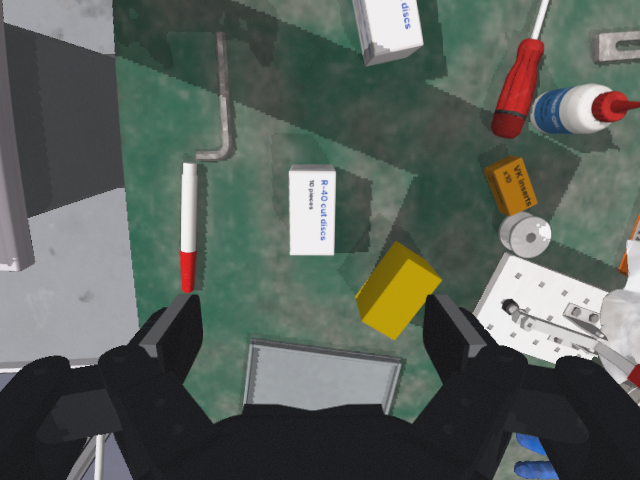

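The wrist view shows carton C's top face at about (290,171)-(335,255), almost aligned with the image.

```bash
python3 - <<'E'
from h import *
T=np.load("T1.npy")
rep(toz([(290,255),(334.5,255),(336,171),(290,171)],.055,"wrist",T))
rep(toz([(254,342),(400,361),(400,361),(254,342)],.014,"wrist",T))
# yellow
rep(toz([(398,241),(441,279),(399,318),(361,283)],.055,"wrist",T))
a=cv2.imread("pics/w1.png");cv2.imwrite("pics/w1c.png",cv2.resize(a[150:270,270:360],None,fx=5,fy=5))
E
```

```text
[ 0.4754 -0.0694  0.055 ] [0.0396 0.0743 0.0385 0.0743] ang01 2.2
[ 0.4983 -0.2324  0.014 ] [0.1624 0.     0.1624 0.    ] ang01 -6.6
[ 0.5574 -0.1287  0.055 ] [0.0557 0.0535 0.0518 0.0508] ang01 -40.2
```

View pics/w1c.png

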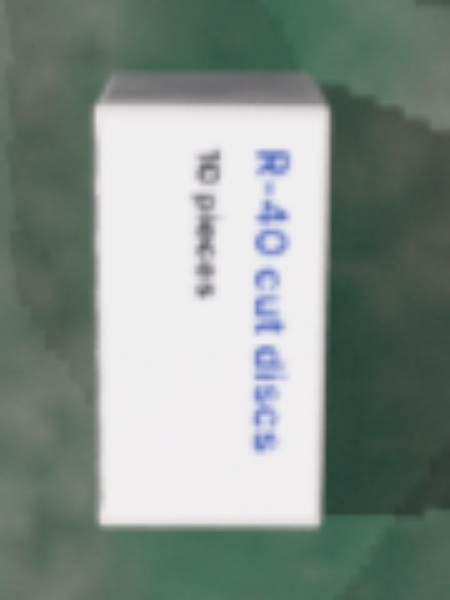

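Call:
{"api": "step_arm", "payload": {"slide": [[0.013,-0.013,-0.3],[0,0,-0.3],[0,0,-0.3],[0,0,-0.3],[0,0,-0.2],[0,0,-0.053],[0,0,0]], "delta_rot": [[0,0,0],[0,0,0],[0,0,0],[0,0,0],[0,0,0],[0,0,0],[0,0,0]], "grip": [0,0,0,0,0,0,0], "grip_force": 60}}

```text
time: 2.15
ee_pos: [0.4736, -0.0717, 0.0318]
orientation: [1.0, 0.014, -0.001, -0.0]
force: [-0.3, 1.0, 0.5]
finger_gap: 0.0853
```

Call:
{"api": "step_arm", "payload": {"slide": [[0,0,0],[0,0,0],[0,0,0],[0,0,0],[0,0,0],[0,0,0]], "delta_rot": [[0,0,0],[0,0,0],[0,0,0],[0,0,0],[0,0,0],[0,0,0]], "grip": [255,255,255,255,255,255]}}

```text
time: 2.75
ee_pos: [0.4748, -0.0714, 0.0336]
orientation: [1.0, 0.015, 0.001, 0.001]
force: [-2.0, 0.3, 9.2]
finger_gap: 0.0392
```

```bash
python3 - <<'E'
from h import *
o=bot.get_obs();print(o['time'],o['ee_pos'],o['finger_gap'],o['force'],o['wrist_torque'])
cv2.imwrite("pics/w2.png",eyes.capture("wrist"))
# pivot about far bottom edge y=-0.069-0.0375 (dir along length 92deg), tilt 8deg
th=np.radians(8);u=np.array([np.cos(np.radians(92.2)),np.sin(np.radians(92.2)),0]);ax=np.array([u[1],-u[0],0])
c=np.array([.475,-.069,0]);
for s in (-1,1):
    piv=c+s*.0375*u
    r=R.from_rotvec(-s*ax*th) if False else R.from_rotvec(ax*th*(-s))
    p=o['ee_pos'];print(s,(ax*-s*8/90).round(4),(piv+r.apply(p-piv)-p)/.15)
E
```

```text
2.75 [ 0.47480446 -0.07135417  0.03364766] 0.03921979882068171 [-1.95762851  0.31727392  9.23269708] [-0.09720426  0.64592448 -0.01844688]
-1 [0.0888 0.0034 0.    ] [ 0.00128599 -0.03347515  0.03043456]
1 [-0.0888 -0.0034 -0.    ] [-0.00129767  0.0337792   0.03478591]
```

View pics/w2.png

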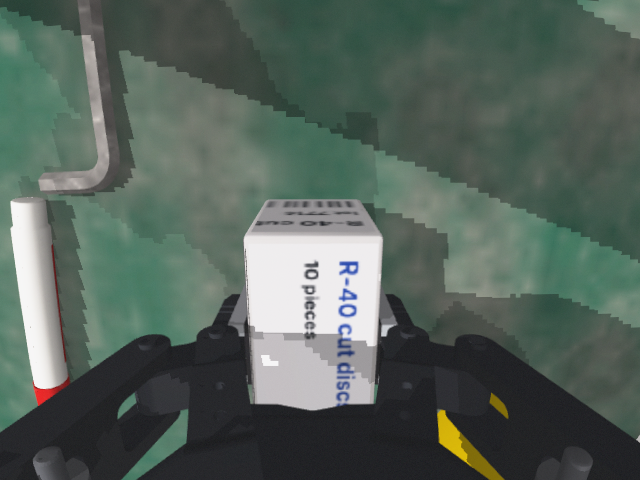

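The carton is gripped (gap 39 mm). I'll tip it about its -y end, with a small extra lift to feel the weight.

Call:
{"api": "step_arm", "payload": {"slide": [[0,-0.01,0.02],[0,-0.012,0.015],[0,-0.012,0.015],[0,0,0],[0,0,0],[0,0,0]], "delta_rot": [[0.03,0.001,0],[0.03,0.001,0],[0.03,0.001,0],[0,0,0],[0,0,0],[0,0,0]], "grip": [255,255,255,255,255,255]}}

```text
time: 3.4
ee_pos: [0.4741, -0.0759, 0.0398]
orientation: [0.997, 0.015, -0.002, -0.07]
force: [0.9, -0.3, -4.6]
finger_gap: 0.0396
```

Call:
{"api": "step_arm", "payload": {"slide": [[0,0,0.04],[0,0,0.02],[0,0,0],[0,0,0],[0,0,0],[0,0,0]], "delta_rot": [[0,0,0],[0,0,0],[0,0,0],[0,0,0],[0,0,0],[0,0,0]], "grip": [255,255,255,255,255,255]}}

```text
time: 4.0
ee_pos: [0.4743, -0.0762, 0.0487]
orientation: [0.997, 0.014, -0.001, -0.071]
force: [-0.2, 0.0, -5.4]
finger_gap: 0.0392
```

```bash
python3 - <<'E'
from h import *
o=bot.get_obs();print(o['time'],o['ee_pos'],o['finger_gap'],o['force'],o['wrist_torque'],o['joint_torque'],R.from_quat(o['orientation']).as_matrix()[:,2])
cv2.imwrite("pics/s3.png",eyes.capture("scene")[210:320,270:420].repeat(5,0).repeat(5,1))
for i in range(4):
  eyes.capture("wrist"); o=bot.get_obs();print(o['force'])
E
```

```text
4.0 [ 0.47425077 -0.07615716  0.04874234] 0.03919056923548356 [-0.19455512  0.01682927 -5.3955349 ] [-0.26689324 -0.00108272 -0.03788244] [ 4.50054312e-02 -5.42692423e+01  2.73700976e+01  6.64634798e-01
  6.30856454e-01  6.57363962e-04] [-0.00490051  0.14092841 -0.99000766]
[-0.72302229  0.10831048 -4.08037374]
[ 0.28208687 -0.30348534 -5.39421022]
[-0.32981773 -0.54729036 -4.03170886]
[ 0.47534705 -0.28766756 -5.03888057]
```

View pics/s3.png

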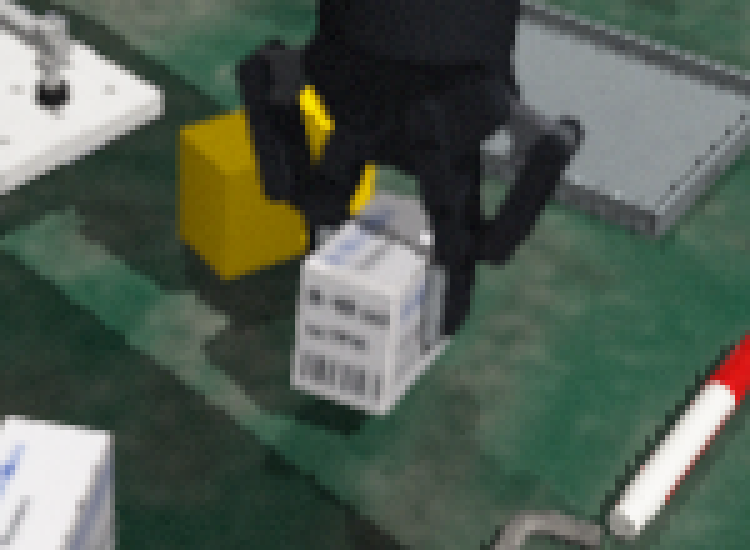

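Lifted free, it pulls about 4.8 N, so this is the full carton. It was tipped about 8° for around 1 s. Next I'll level it and carry it to the tray.

Call:
{"api": "step_arm", "payload": {"slide": [[0,0,0.25],[0,0,0.25],[0.0196,-0.296,0],[0.0196,-0.296,0],[0.0196,-0.296,0],[0.0196,-0.296,0],[0.0196,-0.296,0],[0,0,0]], "delta_rot": [[-0.045,-0.0015,0],[-0.045,-0.0015,0],[0,0,-0.0196],[0,0,-0.0196],[0,0,-0.0196],[0,0,-0.0196],[0,0,-0.0196],[0,0,0]], "grip": [255,255,255,255,255,255,255,255]}}

```text
time: 5.05
ee_pos: [0.4893, -0.3035, 0.1233]
orientation: [0.998, -0.065, 0.0, 0.001]
force: [0.3, 1.1, -4.4]
finger_gap: 0.0395
```

```bash
python3 - <<'E'
from h import *
cv2.imwrite("pics/t4.png",eyes.capture("top")[150:350,300:500].repeat(3,0).repeat(3,1))
cv2.imwrite("pics/s4.png",eyes.capture("scene")[130:290,240:460].repeat(3,0).repeat(3,1))
o=bot.get_obs();print(o['time'],o['ee_pos'],o['finger_gap'],o['force'],R.from_quat(o['orientation']).as_matrix().round(4))
E
```

```text
5.15 [ 0.48852767 -0.29906377  0.12312936] 0.03934370121358969 [-0.02584222 -0.25513635 -5.18248044] [[ 9.920e-01 -1.266e-01 -9.000e-04]
 [-1.266e-01 -9.920e-01  1.200e-03]
 [-1.000e-03 -1.100e-03 -1.000e+00]]
```

View pics/s4.png

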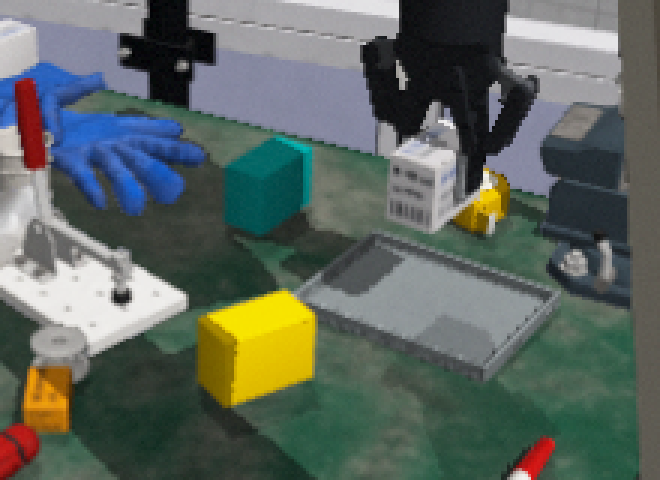

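View pics/t4.png

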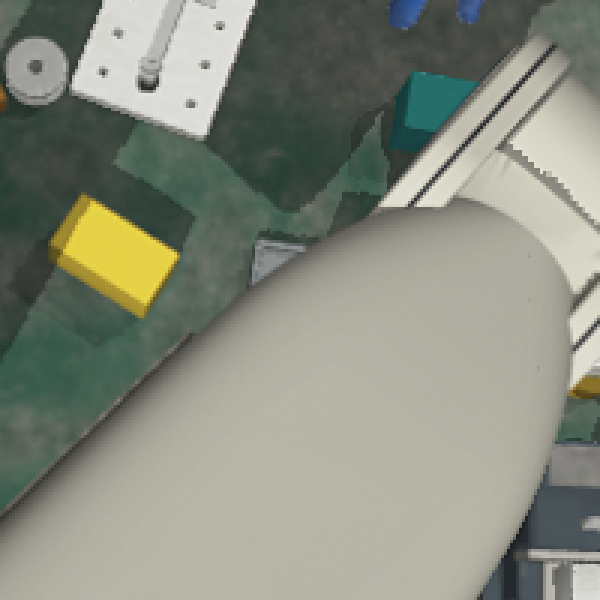

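The carton hangs level over the tray. Lowering it now.

Call:
{"api": "step_arm", "payload": {"slide": [[0,0,-0.2],[0,0,-0.2],[0,0,-0.12],[0,0,-0.02],[0,0,-0.014],[0,0,0],[0,0,0]], "delta_rot": [[0,0,0],[0,0,0],[0,0,0],[0,0,0],[0,0,0],[0,0,0],[0,0,0]], "grip": [255,255,255,255,255,255,255]}}

```text
time: 5.85
ee_pos: [0.4896, -0.2983, 0.0419]
orientation: [0.998, -0.062, 0.001, 0.001]
force: [0.2, -0.1, -4.4]
finger_gap: 0.0394
```

Call:
{"api": "step_arm", "payload": {"slide": [[0,0,-0.01],[0,0,-0.01],[0,0,0],[0,0,0]], "delta_rot": [[0,0,0],[0,0,0],[0,0,0],[0,0,0]], "grip": [255,255,255,255]}}

```text
time: 6.25
ee_pos: [0.489, -0.2982, 0.0378]
orientation: [0.998, -0.062, 0.0, -0.0]
force: [0.1, -0.1, -4.6]
finger_gap: 0.0396
```

Call:
{"api": "step_arm", "payload": {"slide": [[0,0,-0.01],[0,0,0],[0,0,0]], "delta_rot": [[0,0,0],[0,0,0],[0,0,0]], "grip": [255,255,255]}}

```text
time: 6.55
ee_pos: [0.489, -0.2982, 0.0377]
orientation: [0.998, -0.062, 0.0, 0.0]
force: [-4.8, 3.3, 11.3]
finger_gap: 0.0394
```

The tray is carrying it. Releasing and retreating upward.

Call:
{"api": "step_arm", "payload": {"slide": [[0,0,0],[0,0,0],[0,0,0],[0,0,0],[0,0,0],[0,0,0],[0,0,0]], "delta_rot": [[0,0,0],[0,0,0],[0,0,0],[0,0,0],[0,0,0],[0,0,0],[0,0,0]], "grip": [0,0,0,0,0,0,0]}}

```text
time: 7.25
ee_pos: [0.489, -0.2982, 0.0361]
orientation: [0.998, -0.062, -0.0, -0.0]
force: [-0.7, -1.1, -0.7]
finger_gap: 0.0856
```

Call:
{"api": "step_arm", "payload": {"slide": [[0,0,0.1],[0,0,0.25],[0,0,0.3],[0,0,0.3],[0,0,0.3],[0,0.3,0],[0,0.3,0],[0,0.3,0]], "delta_rot": [[0,0,0],[0,0,0],[0,0,0],[0,0,0],[0,0,0],[0,0,0],[0,0,0],[0,0,0]], "grip": [0,0,0,0,0,0,0,0]}}

```text
time: 8.05
ee_pos: [0.4888, -0.162, 0.224]
orientation: [0.998, -0.063, 0.0, 0.0]
force: [1.7, 0.5, -0.6]
finger_gap: 0.0851
```

Call:
{"api": "step_arm", "payload": {"slide": [[0,0.3,0],[0,0.3,0],[0,0,0]], "delta_rot": [[0,0,0],[0,0,0],[0,0,0]], "grip": [0,0,0]}}

```text
time: 8.35
ee_pos: [0.4884, -0.0688, 0.2242]
orientation: [0.998, -0.06, 0.0, -0.001]
force: [0.0, -0.3, -0.2]
finger_gap: 0.0854
```

```bash
python3 - <<'E'
from h import *
cv2.imwrite("pics/t5.png",eyes.capture("top"))
cv2.imwrite("pics/s5.png",eyes.capture("scene"))
o=bot.get_obs();print(o['time'],o['ee_pos'],o['finger_gap'],o['force'])
E
```

```text
8.45 [ 0.48906464 -0.07228533  0.22399757] 0.08505995954077634 [ 0.98604285 -0.30185905  0.3586719 ]
```

View pics/s5.png

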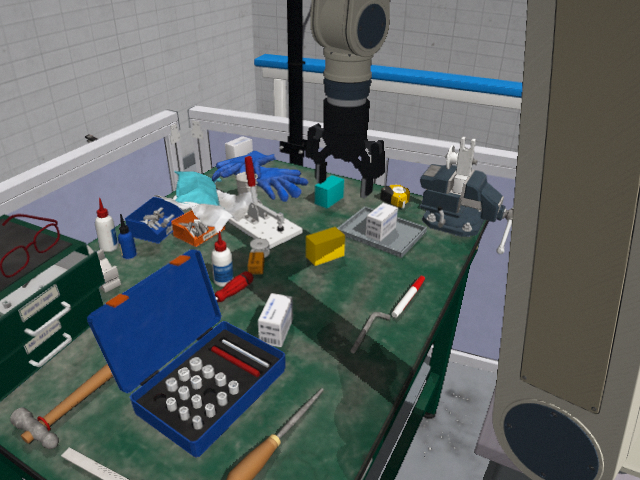

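View pics/t5.png

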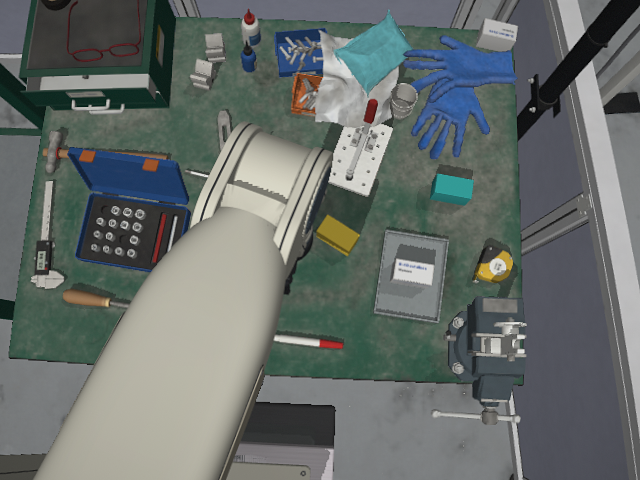

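The carton stands upright near the middle of the tray (top view about (413,267)). The other carton stands untouched on the bench (scene view about (275,320)), and the gripper is clear of everything.

```bash
python3 -c "
from rig import bot
print(bot.finish_job())"
```

```text
the job is handed in; nothing more can be done
None
```

The full carton is standing upright near the middle of the grey tray, and the nearly empty one is still standing where it was on the bench. I handed the job in at about 8.5 s of the 45 s allowed; no verdict is reported.

- **Weighing:** I gripped the carton nearer the tray and tipped it about 8° by one end for around 1 s, with its centre at an estimated 43 mm. Raised just clear of the bench, still tipped, it pulled 4 to 5.4 N, so it is the full one. I did not weigh the other.
- **Last checks:** After I let go, both overview cameras showed both cartons upright. The gripper was open and clear of everything at z = 0.22 m, and its force reading was within noise. I did not measure the final positions or the force on the tray directly. No check failed or disagreed.

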